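# Count to the third bay and push the battery module in

### The arm

A 6-joint arm with a two-finger parallel gripper is mounted at the origin on the work surface. World frame = base frame: x ahead of the robot, y to its left, z up, the work surface at z = 0. Lengths are in mm, angles in rad, forces in N, time in s.
With the tool pointing down it reaches from about 350 to 975 mm from the base axis. Payload 7.1 kg.
Tool frame: the origin (TCP) lies at the very end of the fingers, on their centre line; the grasp point (between the pads) lies 19 mm behind it; z points along the fingers, y is the line along which they close (so a half turn about z gives the same grasp; the last joint's range is limited). The gripper opens to 88 mm and grips with 3 to 60 N. Pads are 20 mm wide; open, the fingers measure 115 mm over their backs; the gripper's body (75 mm by 178 mm) begins 61 mm behind the grasp point.
Start: joints at [1.202, 0.423, 1.63, -0, 1.089, -0.019], TCP at [214.162, 587.145, 222.675] pointing down, gripper open.
Joint ranges: [-3, 3], [-0.9, 2.11], [0.09, 2.58], [-1.31, 4.45], [0.11, 2.69], [-2.54, 2.54]. Speed limits (rad/s): [2.39, 2.39, 3.01, 3.14, 3.14, 3.14].

### API

Orientations are given as a rotation vector (axis times angle).
In Python, from workcell import sensors, imaging, close_job gives the robot as it stands. The module is installed in compiled form; this text tells all that it offers.
- The arm moves only by the tool servo_tool, never from a script. Its argument "steps" is a list of rows, each a list of 3 entries, a list of its own where there are three numbers: the shift along the world's x, y, z in m, then the turn, a rotation vector about the world's x, y, z in degrees, then the opening, from -1 (shut) to 1 (fully open). A call has exactly 8 rows; each row shifts and turns the commanded pose from where the row before left it; what a row does not reach is not made up. A row lasts 1/12 s, in which the tool goes at most 41.7 mm and 7.16 degrees, less where a joint would pass 70% of its speed; a pose out of reach is approached as far as the arm can. A call is refused whole if a number of a shift passes 0.0417 or a number of a turn 7.16, either way. A call with a gripper value outside its range is refused whole. The fingers move at their own pace and stop on an object; the grip force is fixed at half the most. Time passes only in rows, so rows that do not move let the fingers close, or fill a call up. It gives the time, the measured TCP pose, the force, the opening and the grip force at its end, in the units of the state.
- sensors.get_obs(): the state, without advancing time (a new reading comes with each control period).
- imaging.get_image(name): name is "side" or "top"; returns a dict with "color" (420x560x3 uint8, blue, green, red), "range_z" (420x560 float32, mm along the optical axis (not along the pixel's ray), 0 where there is no reading), "vertical_fov" (degrees; the focal length in pixels is half the picture's height over the tangent of half this angle, whatever the lens; pixels are square), "cx", "cy" (the principal point, pixels), "rvec" (rotation vector, rad) and "tvec" (3), from world to camera coordinates, as OpenCV has them. Camera axes: x right, y down, z forward; pixel columns grow to the right and rows downward; lengths in mm; the calibration is good to about 2 mm. A picture is of the moment at which its call begins.
- close_job(): hands the job in; it is judged then, once.
The state is a dict: "t": time; "qpos": joint angles; "qvel": joint speeds; "joint_torque": joint torques, N m; "ee_pos": TCP position; "orientation": TCP orientation; "ft_force": force on the tool from outside, world axes, zero at the start; "moment": the same for the moment, N m; "width": finger opening in mm; "grasp_force": force on a finger pad.
Only numpy, scipy, OpenCV 4.12 (cv2) and the standard library are available. Lean on these libraries where they do the work, as an engineer would, in place of code of your own. Each camera call takes 0.05 s, during which the arm holds its last target. There are 200 camera calls.

### The job

With closed fingers, run a fingertip along the rack's rail from the end with the tall post, flicking over the sprung tongues one after another to count the gaps, and stop after the third: leave the tongues beyond it alone. Then push the battery module (the tall block with two studs) along the trough to that third gap and push it in until it is fully home against the back stop. Only push, never lift it, and leave the low spacer block, the screwdriver and the jar where they are.

Things in the scene. Friction and masses are not known exactly. Their poses are not given: they have to be found in the camera images.
- rack: Fixed battery ageing rack, six gaps side by side. Origin: table height, middle of the line of divider noses; x points into the gaps (away from the robot), y along the row, z up. Sizes and places in this frame, mm: seven grey dividers, x 0 to 66, tops z 42, 6 thick, at y -162 to 162 every 54, noses tapered over 12; so gaps are 48 wide, centred y 135, 81, 27, -27, -81, -135.
- rail_mid (a point): Middle of the top of the rack's rail (rack x 73, y 0, z 55): black back stop across the far end of all gaps, face at rack x 66, top x 66 to 80. On it, in line with the middle of each gap, stands an upright white sprung tongue, hinged at the rail's top, 30 tall (top z 85), 12 wide in x, 5 thick in y; flips either way along y, about 1 N at its top, springs back.
- trough_mid (a point): Middle of the floor of the open trough in front of the gaps (rack x -40, y 0, z 8). The floor, top z 8, runs on level into the gaps, rack x -86 to 80, y -171 to 171. Trough: x -80 to 0, open at both ends, with a low lip on the robot's side at x -86 to -80, top z 17.
- tall_post: The tall round grey post, 22 diameter, 95 high, fixed at one end of the row of gaps (rack x 15, y +183 or -183); counting starts from it. Origin: centre of its underside, at table height.
- short_post: The short square-cut grey post, 40 x 20 x 35 high, fixed at the other end of the row. Origin: centre of its underside, at table height.
- module_mid (a point): Centre (half-way up) of the battery module: loose black block, 70 long (its x), 40 wide (its y), 55 high, with two short brass terminal studs (5 high) on top, 0.3 to 0.65 kg. Starts near one end of the trough, its x nearly along the rack's x. Home against the back stop its centre is at rack x 31, its rear 4 proud of the divider noses.
- module: The same battery module, origin at the centre of its underside; z up, x along its length.
- spacer_mid (a point): Centre (half-way up) of a spacer block that lies near the other end of the trough: loose black block, 70 x 40 and only 26 high, without studs. To be left where it is.
- driver: A screwdriver with a black handle lying on the bench to the right of the rack. To be left alone. Origin on its axis line on the bench.
- jar: A clear jar with a black lid, 56 diameter, 75 high, on the bench to the left of the rack. To be left alone. Origin: centre of its underside.
- tongue1 (a joint): The sprung tongue over gap 1 (gap 1 is the one at the rack's +y end, gap 6 at its -y end; these names do not say from which end to count). 0 rad upright; positive leans towards the rack's -y, negative towards +y; springs back upright when let go.
- tongue2 (a joint): The sprung tongue over gap 2 (gap 1 is the one at the rack's +y end, gap 6 at its -y end; these names do not say from which end to count). 0 rad upright; positive leans towards the rack's -y, negative towards +y; springs back upright when let go.
- tongue3 (a joint): The sprung tongue over gap 3 (gap 1 is the one at the rack's +y end, gap 6 at its -y end; these names do not say from which end to count). 0 rad upright; positive leans towards the rack's -y, negative towards +y; springs back upright when let go.
- tongue4 (a joint): The sprung tongue over gap 4 (gap 1 is the one at the rack's +y end, gap 6 at its -y end; these names do not say from which end to count). 0 rad upright; positive leans towards the rack's -y, negative towards +y; springs back upright when let go.
- tongue5 (a joint): The sprung tongue over gap 5 (gap 1 is the one at the rack's +y end, gap 6 at its -y end; these names do not say from which end to count). 0 rad upright; positive leans towards the rack's -y, negative towards +y; springs back upright when let go.
- tongue6 (a joint): The sprung tongue over gap 6 (gap 1 is the one at the rack's +y end, gap 6 at its -y end; these names do not say from which end to count). 0 rad upright; positive leans towards the rack's -y, negative towards +y; springs back upright when let go.
There are look-alikes about, which are no part of the job. What is shaped like the module but orange is not meant.

How it is judged (in metres and radians):
On the way, in this order (a step that is already met when the one before it is completed fails the run):
1. the tongue of the first gap from the tall post is flicked over (more than 0.35 rad) (((y of tall_post in the frame of rack above 0 m and (value of joint tongue1 above 0.35 rad or value of joint tongue1 below -0.35 rad)) or (y of tall_post in the frame of rack below 0 m and (value of joint tongue6 above 0.35 rad or value of joint tongue6 below -0.35 rad)))), for 0.03 s.
2. the tongue of the second gap from the tall post is flicked over (more than 0.35 rad) (((y of tall_post in the frame of rack above 0 m and (value of joint tongue2 above 0.35 rad or value of joint tongue2 below -0.35 rad)) or (y of tall_post in the frame of rack below 0 m and (value of joint tongue5 above 0.35 rad or value of joint tongue5 below -0.35 rad)))), for 0.03 s.
3. the tongue of the third gap from the tall post is flicked over (more than 0.35 rad) (((y of tall_post in the frame of rack above 0 m and (value of joint tongue3 above 0.35 rad or value of joint tongue3 below -0.35 rad)) or (y of tall_post in the frame of rack below 0 m and (value of joint tongue4 above 0.35 rad or value of joint tongue4 below -0.35 rad)))), for 0.03 s.
4. the module is fully home in the third gap (((y of tall_post in the frame of rack above 0 m and (x of module_mid in the frame of rack above 0.0265 m and y of module_mid in the frame of rack between 0.021 and 0.033 m)) or (y of tall_post in the frame of rack below 0 m and (x of module_mid in the frame of rack above 0.0265 m and y of module_mid in the frame of rack between -0.033 and -0.021 m))) and angle between the x axis of module and the x axis of rack, either way round below 0.12 rad and angle between module's own z axis and vertical below 0.08 rad and height (world z) of module_mid below 0.0395 m), for 0.2 s.
At the end, for the whole second after the job is handed in: The module stands upright at rest on the rack's floor in the third gap from the tall post, its front within 4.5 mm of the back stop, within 6 mm of the gap's middle; the spacer block (12 mm), screwdriver and jar (20 mm) have not moved (all of step 4 and linear speed of module below 0.01 m/s and distance of spacer_mid from where it was at the start of the episode below 0.012 m and distance of each of driver, jar from where it was at the start of the episode below 0.02 m); the robot touches nothing.
It fails at once if a tongue beyond the third was flicked (more than 0.35 rad) ((y of tall_post in the frame of rack above 0 m and ((value of joint tongue4 above 0.35 rad or value of joint tongue4 below -0.35 rad) or (value of joint tongue5 above 0.35 rad or value of joint tongue5 below -0.35 rad) or (value of joint tongue6 above 0.35 rad or value of joint tongue6 below -0.35 rad))) or (y of tall_post in the frame of rack below 0 m and ((value of joint tongue1 above 0.35 rad or value of joint tongue1 below -0.35 rad) or (value of joint tongue2 above 0.35 rad or value of joint tongue2 below -0.35 rad) or (value of joint tongue3 above 0.35 rad or value of joint tongue3 below -0.35 rad)))).
It fails at once if the module was lifted more than 10 mm (height (world z) of module_mid above 0.0455 m).
It fails at once if the module was tipped over (angle between module's own z axis and vertical above 0.5 rad).
It fails at once if the spacer block, screwdriver or jar was disturbed (distance of spacer_mid from where it was at the start of the episode above 0.012 m or distance of any of driver, jar from where it was at the start of the episode above 0.02 m).
It also fails if it takes over 64 s, if anything falls off the work surface, if the arm or the gripper's body presses on something with over 40 N, if the wrist force passes 120 N, or if a joint passes its speed limit or range.

## Working session

There is one attempt and no reset: what is moved stays moved. The work goes in short steps, Python scripts to look and compute and a tool call to move; the robot and the scene stay as the last step left them, time stands still between calls to the robot, and variables do not carry over. Pictures are saved under pics/ and viewed, at most 10 in all, crops included, and the job is handed in when it is done.

Besides the shell and the picture viewer there is one more tool, called after ">>>" as a command line: name --argument value ..., lists and objects as JSON in quotes. servo_tool: Moves the arm, as the interface text tells. Its arguments: {"type":"object","properties":{"steps":{"type":"array"}},"required":["steps"]}

```bash
mkdir -p pics; cat > h.py <<'E'
import numpy as np, cv2
from workcell import sensors, imaging, close_job
def cam(n):
    d=imaging.get_image(n); d['f']=210/np.tan(np.radians(d['vertical_fov'])/2)
    d['R']=cv2.Rodrigues(np.array(d['rvec'],float))[0]; d['t']=np.array(d['tvec'],float).ravel(); return d
def at(d,u,v,z=None):
    r=np.array([(u-d['cx'])/d['f'],(v-d['cy'])/d['f'],1.]); c=-d['R'].T@d['t']; w=d['R'].T@r
    if z is None: return c+w*d['range_z'][int(round(v)),int(round(u))]
    return c+w*(z-c[2])/w[2]
def px(d,p):
    c=d['R']@np.array(p,float)+d['t']; return d['f']*c[:2]/c[2]+[d['cx'],d['cy']]
E
python3 - <<'E'
from h import *
import pickle
for n in ('top','side'):
    d=cam(n); pickle.dump(d,open(n+'0.pkl','wb')); cv2.imwrite(f'pics/{n}0.png',cv2.resize(d['color'],(784,588)))
    print(n,d['f'],d['cx'],d['cy'],-d['R'].T@d['t'])
print(sensors.get_obs())
E
```

```text
top 546.1469953242969 283.2331630899397 205.70547781144103 [ 373.09829085    1.61032202 1521.66770702]
side 521.2853300063335 272.64660067292095 205.37715875514925 [  277.91032179 -1305.62477563   869.41226042]
{'t': 0.1, 'qpos': array([ 1.20203421e+00,  4.23776645e-01,  1.63057784e+00,  1.19177081e-05,
        1.08861372e+00, -1.90113420e-02]), 'qvel': array([ 0.0003512 , -0.00206201, -0.00136559,  0.00060432, -0.00124649,
        0.0015448 ]), 'joint_torque': array([ 3.92170859e-04, -5.45617318e+01, -2.74325305e+01,  6.44241041e-02,
        1.87839760e-02, -6.25319240e-05]), 'ee_pos': array([213.96746656, 586.71144067, 221.98584384]), 'orientation': array([-5.46551857e-01, -3.09340439e+00,  2.11684408e-03]), 'ft_force': array([-0.28615494,  0.38715962,  0.64788935]), 'moment': array([ 0.02299622, -0.01291289, -0.0207043 ]), 'grasp_force': 0.0, 'width': 87.91675072337296}
```

View pics/top0.png

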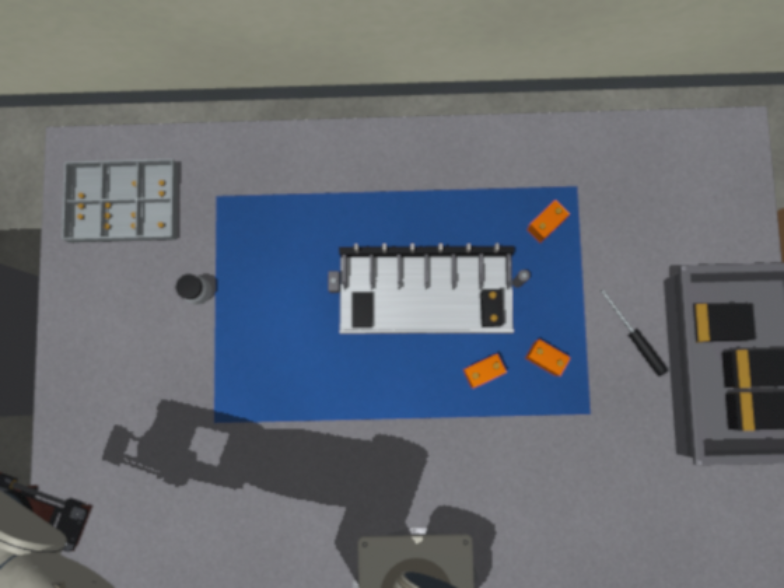

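View pics/side0.png

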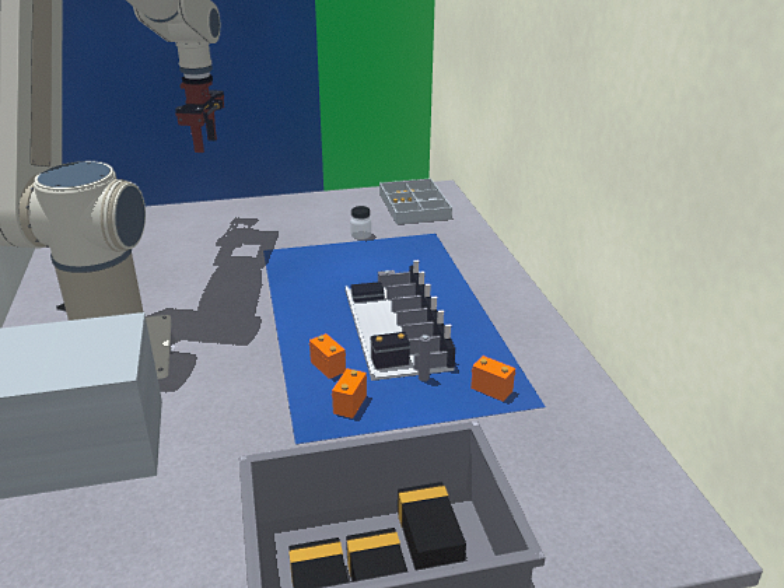

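The pictures (784x588) show the rack at top (340–515, 245–333), with the round tall post at (523,277), its right end, and the square post at (333,281).

Things that could be taken for the module:
- Black block with two brass studs at (492,308): matches the description.
- Low black spacer at (363,310), no studs.
- Orange blocks at (549,220), (549,357) and (486,370).
- Yellow-banded packs in the crate at (725,322).

I choose (492,308) and check it in a crop.

```bash
python3 - <<'E'
from h import *
import pickle
d=pickle.load(open('top0.pkl','rb'))
c=d['color'][165:245,230:385]; cv2.imwrite('pics/crop0.png',cv2.resize(c,None,fx=5,fy=5,interpolation=cv2.INTER_CUBIC))
E
```

```text
(no output)
```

View pics/crop0.png

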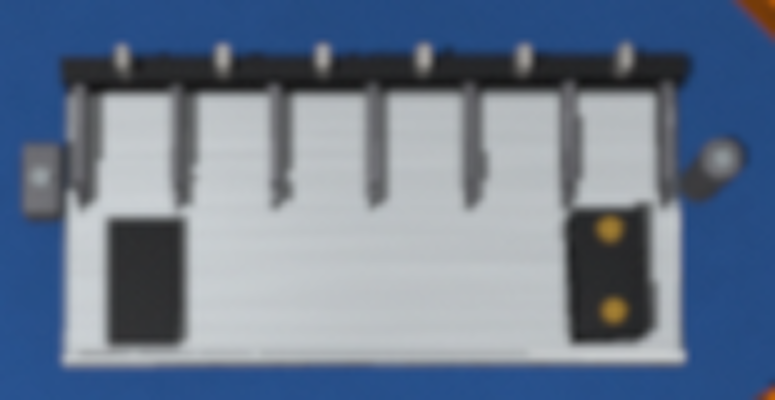

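```bash
python3 - <<'E'
from h import *
import pickle
from scipy.optimize import least_squares
d=pickle.load(open('top0.pkl','rb'))
q=lambda U,V:((U+.5)/5-.5+230,(V+.5)/5-.5+165)
P=[((63,364),(-86,171,17)),((686,364),(-86,-171,17)),((62,57),(80,171,55)),((690,55),(80,-171,55)),
((62,88),(66,171,55)),((690,84),(66,-171,55))]+[((U,54),(73,y,70)) for U,y in zip((122,222,322,423,523,625),(135,81,27,-27,-81,-135))]
def w(s,p): c,n=np.cos(s[2]),np.sin(s[2]); return [s[0]+c*p[0]-n*p[1],s[1]+n*p[0]+c*p[1],p[2]]
f=lambda s:np.concatenate([px(d,w(s,p))-q(*u) for u,p in P])
r=least_squares(f,[600,0,0],x_scale=[100,100,.1],loss='soft_l1'); print(r.x); print((f(r.x)*2.3).reshape(-1,2).round(1))
s=r.x;c,n=np.cos(s[2]),np.sin(s[2])
def tor(p): a=p[:2]-s[:2]; return np.round([c*a[0]+n*a[1],-n*a[0]+c*a[1]],1)
for nme,U,V,z in (('stud',610,229,68),('stud',614,311,68),('mod c1',571,207,63),('c2',648,207,63),('c3',653,335,63),('c4',573,341,63),('sp',108,218,34),('sp',184,344,34),('post',722,158,95)):
    p=at(d,*q(U,V),z); print(nme,p.round(1),tor(p), at(d,*q(U,V)).round(0))
E
```

```text
[ 5.84092765e+02 -3.38863554e+01 -2.41957701e-02]
[[ 0.5 -1.4]
 [-0.8 -1.7]
 [-0.5 -2.1]
 [-1.3 -2. ]
 [-0.6 -4.8]
 [-1.1 -3.7]
 [ 1.2  2.6]
 [ 1.   2.4]
 [ 0.9  2.3]
 [ 0.5  2.2]
 [ 0.5  2.1]
 [-0.3  1.9]]
stud [ 561.3 -159.4   68. ] [ -19.7 -126. ] [ 561. -159.   67.]
stud [ 517.2 -159.7   68. ] [ -63.8 -127.4] [ 517. -160.   67.]
mod c1 [ 574.5 -139.4   63. ] [  -7.1 -105.8] [ 582. -145.    9.]
c2 [ 573.4 -180.8   63. ] [  -7.2 -147.1] [ 580. -187.   12.]
c3 [ 504.3 -180.5   63. ] [ -76.3 -148.5] [ 509. -187.    9.]
c4 [ 502.1 -137.7   63. ] [ -79.4 -105.8] [ 507. -143.   12.]
sp [579.  112.3  34. ] [ -8.6 146. ] [582. 114.   9.]
sp [508.4  71.8  34. ] [-78.2 103.8] [510.  73.  13.]
post [ 594.1 -216.8   95. ] [  14.4 -182.6] [ 594. -217.   94.]
```

Tall post is at the rack's −y end, so the third gap is gap 4 (y −27). Rack origin is about (584, −34), yaw −0.024, and the post, module and spacer sizes check out. I'll fold the fingers shut and travel over.

>>> servo_tool --steps '[[[0.018,-0.033,0],[0,0,-3],-1],[[0.018,-0.033,0],[0,0,-3],-1],[[0.018,-0.033,0],[0,0,-3],-1],[[0.018,-0.033,0],[0,0,-3],-1],[[0.018,-0.033,0],[0,0,-3],-1],[[0.018,-0.033,0],[0,0,-3],-1],[[0.018,-0.033,0],[0,0,-3],-1],[[0.018,-0.033,0],[0,0,-3],-1]]'

```text
t: 0.77
ee_pos: [358.5, 321.4, 222.5]
orientation: [-1.181, -2.911, 0.0]
ft_force: [0.8, -0.1, 0.6]
width: 38.4
grasp_force: 0.0
```

>>> servo_tool --steps '[[[0.018,-0.033,0],[0,0,-3],-1],[[0.018,-0.033,0],[0,0,-3],-1],[[0.018,-0.033,0],[0,0,-3],-1],[[0.018,-0.033,0],[0,0,-3],-1],[[0.018,-0.033,0],[0,0,-3],-1],[[0.018,-0.033,0],[0,0,-3],-1],[[0.018,-0.033,0],[0,0,-3],-1],[[0.018,-0.033,0],[0,0,-3],-1]]'

```text
t: 1.43
ee_pos: [502.5, 57.2, 222.6]
orientation: [-1.761, -2.601, 0.0]
ft_force: [0.9, 0.4, 0.6]
width: 0.3
grasp_force: 0.0
```

>>> servo_tool --steps '[[[0.018,-0.033,0],[0,0,-3],-1],[[0.018,-0.033,0],[0,0,-3],-1],[[0.018,-0.033,0],[0,0,-3],-1],[[0.018,-0.033,0],[0,0,-3],-1],[[0.018,-0.033,0],[0,0,-3],-1],[[0.018,-0.033,0],[0,0,-3],-1],[[0.018,-0.03,0],[0,0,-3],-1],[[0,0,0],[0,0,0],-1]]'

```text
t: 2.1
ee_pos: [630.6, -174.1, 222.3]
orientation: [2.208, 2.231, 0.0]
ft_force: [-0.3, -0.6, 0.4]
width: 0.7
grasp_force: 0.0
```

>>> servo_tool --steps '[[[0.012,-0.015,-0.02],[0,0,-2],-1],[[0.01,-0.014,-0.03],[0,0,0],-1],[[0,0,-0.03],[0,0,0],-1],[[0,0,-0.03],[0,0,0],-1],[[0,0,-0.02],[0,0,0],-1],[[0,0,-0.018],[0,0,0],-1],[[0,0,0],[0,0,0],-1],[[0,0,0],[0,0,0],-1]]'

```text
t: 2.77
ee_pos: [649.1, -197.1, 73.6]
orientation: [-2.239, -2.2, 0.002]
ft_force: [0.5, -0.1, 0.2]
width: 0.6
grasp_force: 0.0
```

```bash
python3 - <<'E'
from h import *
d=cam('side'); u,v=px(d,[653,-120,70]).astype(int); print(u,v); c=d['color'][v-70:v+80,u-100:u+100]
cv2.imwrite('pics/s1.png',cv2.resize(c,None,fx=4,fy=4,interpolation=cv2.INTER_CUBIC))
E
```

```text
313 226
```

View pics/s1.png

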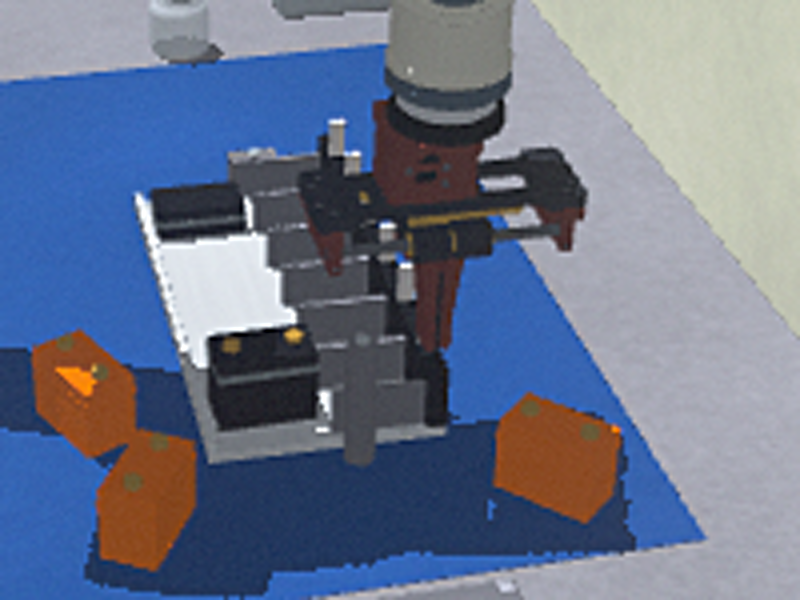

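The view shows the closed fingertip at (437,340), over the rail end just before the first tongue. The tall post is at (360,400). Now the sweep over three tongues.

>>> servo_tool --steps '[[[0.0005,0.01,0],[0,0,0],-1],[[0.0005,0.01,0],[0,0,0],-1],[[0.0005,0.01,0],[0,0,0],-1],[[0.0005,0.01,0],[0,0,0],-1],[[0.0005,0.01,0],[0,0,0],-1],[[0.0005,0.01,0],[0,0,0],-1],[[0.0005,0.01,0],[0,0,0],-1],[[0.0005,0.01,0],[0,0,0],-1]]'

```text
t: 3.48
ee_pos: [654.1, -116.7, 74.6]
orientation: [-2.241, -2.202, 0.0]
ft_force: [-0.5, -0.7, -0.2]
width: 0.3
grasp_force: 0.6
```

>>> servo_tool --steps '[[[0.0005,0.01,0],[0,0,0],-1],[[0.0005,0.01,0],[0,0,0],-1],[[0.0005,0.01,0],[0,0,0],-1],[[0.0005,0.01,0],[0,0,0],-1],[[0.0005,0.01,0],[0,0,0],-1],[[0.0005,0.01,0],[0,0,0],-1],[[0.0005,0.01,0],[0,0,0],-1],[[0,0,0],[0,0,0],-1]]'

```text
t: 4.15
ee_pos: [657.8, -45.7, 74.8]
orientation: [-2.24, -2.202, -0.001]
ft_force: [-0.3, 2.1, 3.9]
width: 0.2
grasp_force: 1.8
```

```bash
python3 - <<'E'
from h import *
d=cam('side'); u,v=px(d,[653,-60,70]).astype(int); print(u,v); c=d['color'][v-60:v+60,u-80:u+80]
cv2.imwrite('pics/s2.png',cv2.resize(c,None,fx=5,fy=5,interpolation=cv2.INTER_CUBIC))
E
```

```text
308 215
```

View pics/s2.png

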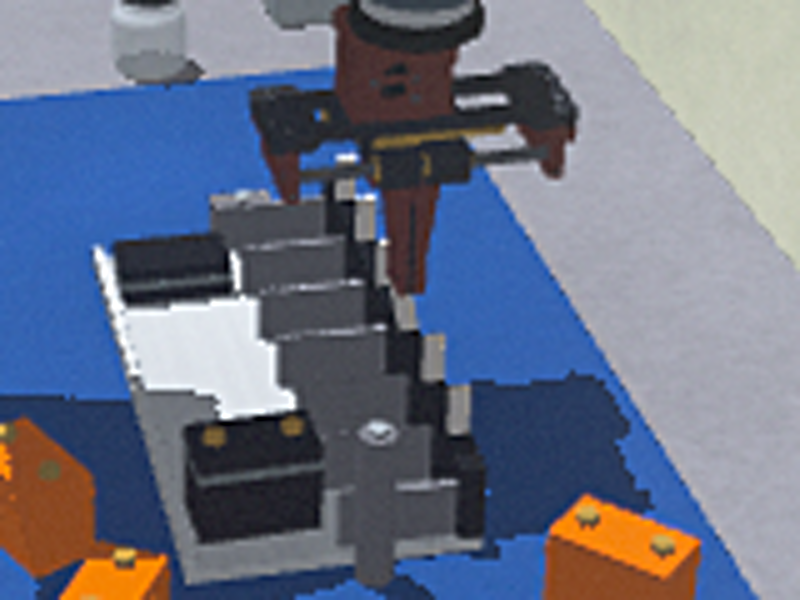

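The third tongue, (400,310) in the crop, is bent under the fingertip, and those beyond stand upright. Lift and go round to the module's outer side.

>>> servo_tool --steps '[[[0,0,0.03],[0,0,0],-1],[[0,0,0.03],[0,0,0],-1],[[-0.0245,-0.031,0],[0,0,0],-1],[[-0.0245,-0.031,0],[0,0,0],-0.1],[[-0.0245,-0.031,0],[0,0,0],-0.1],[[-0.0245,-0.031,0],[0,0,0],-0.1],[[-0.0245,-0.031,0],[0,0,0],-0.1],[[0,0,0],[0,0,0],-0.1]]'

```text
t: 4.87
ee_pos: [530.8, -207.0, 134.4]
orientation: [-2.245, -2.195, 0.003]
ft_force: [0.2, 0.2, 0.4]
width: 30.2
grasp_force: 0.0
```

>>> servo_tool --steps '[[[0,-0.004,-0.02],[0,0,0],-0.1],[[0,0,-0.02],[0,0,0],-0.1],[[0,0,-0.02],[0,0,0],-0.1],[[0,0,-0.02],[0,0,0],-0.1],[[0,0,-0.01],[0,0,0],-0.1],[[0,0,0],[0,0,0],-0.1],[[0,0,0],[0,0,0],-0.1],[[0,0,0],[0,0,0],-0.1]]'

```text
t: 5.53
ee_pos: [536.0, -207.0, 45.6]
orientation: [2.241, 2.2, 0.001]
ft_force: [-0.0, 0.1, 0.1]
width: 39.5
grasp_force: 0.0
```

```bash
python3 - <<'E'
from h import *
d=cam('side'); u,v=px(d,[560,-160,60]).astype(int); print(u,v); c=d['color'][v-60:v+60,u-80:u+80]
cv2.imwrite('pics/s3.png',cv2.resize(c,None,fx=5,fy=5,interpolation=cv2.INTER_CUBIC))
E
```

```text
285 241
```

View pics/s3.png

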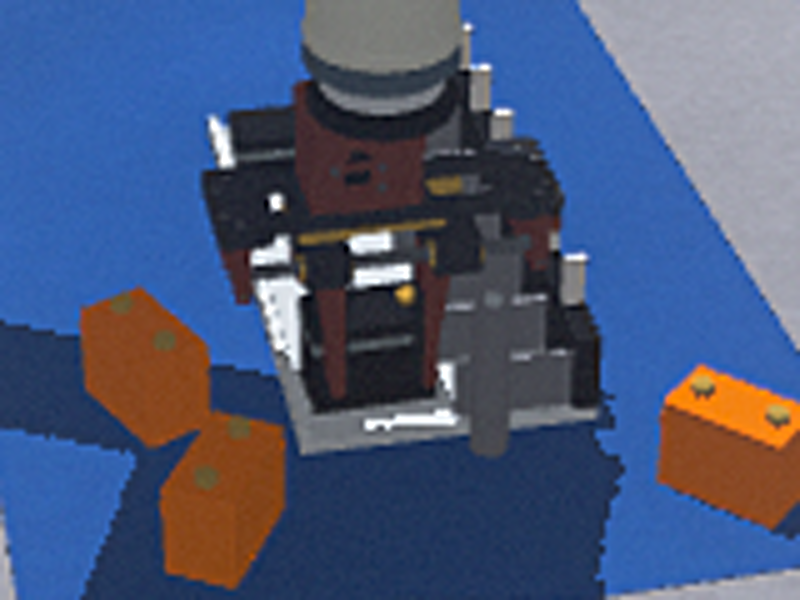

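The fingers (335,380) and (430,380) stand beside the module's outer face, with the post (490,380) free. Lower and push along the trough.

>>> servo_tool --steps '[[[0,0,-0.006],[0,0,0],-0.1],[[0,0,-0.006],[0,0,0],-0.1],[[0,0.006,0],[0,0,0],-0.1],[[0,0.006,0],[0,0,0],-0.1],[[0,0.006,0],[0,0,0],-0.1],[[0,0.006,0],[0,0,0],-0.1],[[0,0.006,0],[0,0,0],-0.1],[[0,0.006,0],[0,0,0],-0.1]]'

```text
t: 6.25
ee_pos: [535.3, -170.2, 32.8]
orientation: [2.241, 2.201, 0.0]
ft_force: [-0.4, -2.7, -0.7]
width: 39.6
grasp_force: 1.1
```

>>> servo_tool --steps '[[[0,0.006,0],[0,0,0],-0.1],[[0.0004,0.006,0],[0,0,0],-0.1],[[0.0004,0.006,0],[0,0,0],-0.1],[[0.0004,0.006,0],[0,0,0],-0.1],[[0,0.006,0],[0,0,0],-0.1],[[0,0.006,0],[0,0,0],-0.1],[[0,0,0],[0,0,0],-0.1],[[0,0,0],[0,0,0],-0.1]]'

```text
t: 6.92
ee_pos: [536.3, -134.2, 32.7]
orientation: [-2.241, -2.201, -0.0]
ft_force: [0.4, 0.3, -0.3]
width: 39.5
grasp_force: 0.0
```

```bash
python3 - <<'E'
from h import *
d=cam('side'); c=d['color'][180:300,205:365]
cv2.imwrite('pics/s4.png',cv2.resize(c,None,fx=5,fy=5,interpolation=cv2.INTER_CUBIC))
E
```

```text
(no output)
```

View pics/s4.png

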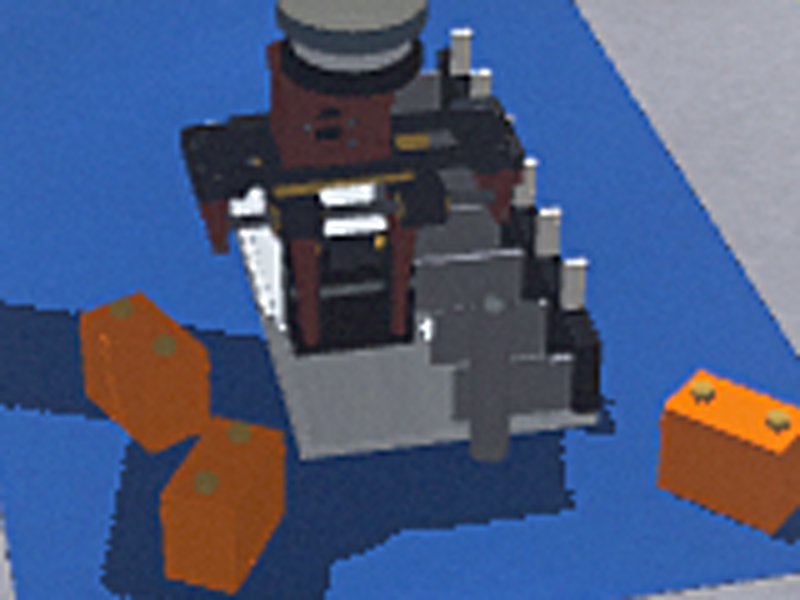

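The module slides along squarely, upright against both fingers, (310,330) and (398,320). Continue.

>>> servo_tool --steps '[[[0.0004,0.006,0],[0,0,0],-0.1],[[0,0.006,0],[0,0,0],-0.1],[[0.0004,0.006,0],[0,0,0],-0.1],[[0,0.006,0],[0,0,0],-0.1],[[0,0.006,0],[0,0,0],-0.1],[[0,0.006,0],[0,0,0],-0.1],[[0,0.003,0],[0,0,0],-0.1],[[0,0,0],[0,0,0],-0.1]]'

```text
t: 7.63
ee_pos: [537.0, -94.8, 32.6]
orientation: [-2.24, -2.202, -0.0]
ft_force: [-0.8, 0.2, 0.4]
width: 39.6
grasp_force: 0.0
```

>>> servo_tool --steps '[[[0,-0.01,0],[0,0,0],-0.1],[[0,-0.01,0.02],[0,0,0],-0.1],[[-0.03,0,0.035],[0,0,0],-0.1],[[-0.04,0,0.035],[0,0,0],-0.1],[[-0.04,0,0.03],[0,0,0],-0.6],[[-0.04,0,0],[0,0,7],-0.6],[[0,0,0],[0,0,7],-0.6],[[0,0,0],[0,0,7],-0.6]]'

```text
t: 8.3
ee_pos: [402.9, -116.0, 137.2]
orientation: [-1.797, -2.576, 0.0]
ft_force: [1.2, 0.5, 0.8]
width: 18.6
grasp_force: 0.0
```

```bash
python3 - <<'E'
from h import *
d=cam('top'); c=d['color'][165:245,230:385]; cv2.imwrite('pics/crop1.png',cv2.resize(c,None,fx=5,fy=5,interpolation=cv2.INTER_CUBIC))
E
```

```text
(no output)
```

View pics/crop1.png

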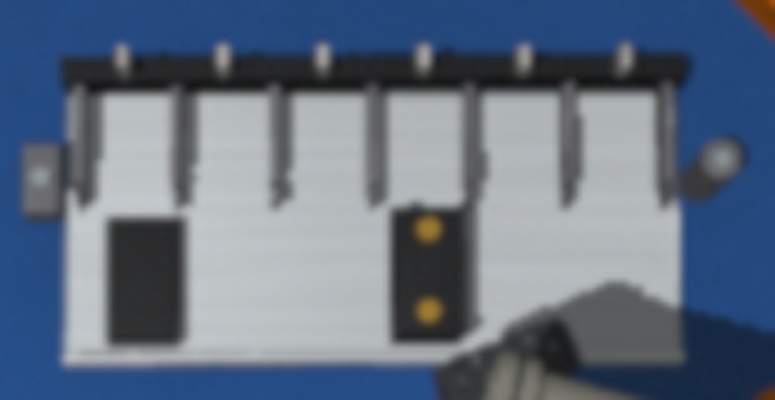

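The module now stands in front of gap 4: studs at (428,229) and (428,311), tongue at (423,54), about 2 mm off centre. The spacer has not moved. Now turn the gripper and come in behind the module.

>>> servo_tool --steps '[[[0.008,0.007,0],[0,0,7],-0.8],[[0.008,0.007,0],[0,0,7],-0.8],[[0.008,0.007,0],[0,0,7],-0.8],[[0.008,0.007,0],[0,0,7],-0.8],[[0.008,0.007,0],[0,0,7],-0.8],[[0.008,0.007,0],[0,0,7],-0.8],[[0.008,0.007,0],[0,0,7],-0.8],[[0.008,0.007,0],[0,0,7],-0.8]]'

```text
t: 9.02
ee_pos: [469.8, -59.8, 136.5]
orientation: [-0.38, -3.118, -0.0]
ft_force: [0.4, -0.6, -0.1]
width: 8.8
grasp_force: 0.0
```

>>> servo_tool --steps '[[[0,0,-0.02],[0,0,6],-0.8],[[0,0,-0.025],[0,0,6],-0.8],[[0,0,-0.025],[0,0,0],-0.8],[[0,0,-0.02],[0,0,0],-0.8],[[0,0,-0.015],[0,0,0],-0.8],[[0,0,0],[0,0,0],-0.8],[[0,0,0],[0,0,0],-0.8],[[0,0,0],[0,0,0],-0.8]]'

```text
t: 9.68
ee_pos: [469.8, -60.1, 32.2]
orientation: [0.058, 3.141, -0.0]
ft_force: [0.6, 0.2, 0.1]
width: 8.6
grasp_force: 0.0
```

>>> servo_tool --steps '[[[0.01,0,0],[0,0,0.7],-0.8],[[0.008,0,0],[0,0,0],-0.8],[[0.006,0,0],[0,0,0],-0.8],[[0.006,0,0],[0,0,0],-0.8],[[0.006,0,0],[0,0,0],-0.8],[[0.006,0,0],[0,0,0],-0.8],[[0.006,0,0],[0,0,0],-0.8],[[0.006,0,0],[0,0,0],-0.8]]'

```text
t: 10.35
ee_pos: [523.5, -59.8, 31.7]
orientation: [-0.037, -3.14, -0.0]
ft_force: [-5.3, 0.6, 4.3]
width: 8.6
grasp_force: 2.4
```

>>> servo_tool --steps '[[[0.006,0,0],[0,0,0],-0.8],[[0.006,0,0],[0,0,0],-0.8],[[0.006,0,0],[0,0,0],-0.8],[[0.006,0,0],[0,0,0],-0.8],[[0.004,0,0],[0,0,0],-0.8],[[0.004,0,0],[0,0,0],-0.8],[[0,0,0],[0,0,0],-0.8],[[0,0,0],[0,0,0],-0.8]]'

```text
t: 11.02
ee_pos: [556.6, -59.9, 31.9]
orientation: [0.037, 3.139, -0.0]
ft_force: [1.0, 0.6, -0.3]
width: 8.6
grasp_force: 0.0
```

>>> servo_tool --steps '[[[0.003,0,0],[0,0,0],-0.8],[[0.003,0,0],[0,0,0],-0.8],[[0.002,0,0],[0,0,0],-0.8],[[0.001,0,0],[0,0,0],-0.8],[[0.001,0,0],[0,0,0],-0.8],[[0.001,0,0],[0,0,0],-0.8],[[0,0,0],[0,0,0],-0.8],[[0,0,0],[0,0,0],-0.8]]'

```text
t: 11.68
ee_pos: [566.6, -59.9, 31.7]
orientation: [0.037, 3.141, -0.0]
ft_force: [-1.7, 0.7, -0.9]
width: 8.5
grasp_force: 0.9
```

>>> servo_tool --steps '[[[0.001,0,0],[0,0,0],-0.8],[[0.001,0,0],[0,0,0],-0.8],[[0.001,0,0],[0,0,0],-0.8],[[0.001,0,0],[0,0,0],-0.8],[[0,0,0],[0,0,0],-0.8],[[0,0,0],[0,0,0],-0.8],[[0,0,0],[0,0,0],-0.8],[[0,0,0],[0,0,0],-0.8]]'

```text
t: 12.35
ee_pos: [567.1, -59.8, 31.5]
orientation: [-0.037, -3.135, -0.001]
ft_force: [-12.7, -0.9, 9.2]
width: 8.9
grasp_force: 6.3
```

Advance stops at 567 with force rising, which agrees with the predicted 569 at the back stop. A little firmer push, then back off and look.

>>> servo_tool --steps '[[[0.001,0,0],[0,0,0],-0.8],[[0.001,0,0],[0,0,0],-0.8],[[0.001,0,0],[0,0,0],-0.8],[[0,0,0],[0,0,0],-0.8],[[0,0,0],[0,0,0],-0.8],[[0,0,0],[0,0,0],-0.8],[[0,0,0],[0,0,0],-0.8],[[0,0,0],[0,0,0],-0.8]]'

```text
t: 13.02
ee_pos: [566.9, -59.6, 31.1]
orientation: [-0.036, -3.129, -0.001]
ft_force: [-20.3, -1.6, 15.6]
width: 8.6
grasp_force: 10.5
```

>>> servo_tool --steps '[[[-0.01,0,0],[0,0,0],-0.8],[[-0.025,0,0],[0,0,0],-0.8],[[-0.03,0,0.02],[0,0,0],-0.8],[[-0.03,0,0.03],[0,0,0],-0.8],[[-0.03,0,0.03],[0,0,0],-0.8],[[-0.03,0,0.03],[0,0,0],-0.8],[[-0.02,0,0],[0,0,0],-0.8],[[0,0,0],[0,0,0],-0.8]]'

```text
t: 13.68
ee_pos: [397.9, -59.8, 141.6]
orientation: [0.037, 3.139, -0.001]
ft_force: [0.2, -0.4, 0.5]
width: 8.5
grasp_force: 0.0
```

```bash
python3 - <<'E'
from h import *
d=cam('top'); c=d['color'][165:245,230:385]; cv2.imwrite('pics/crop2.png',cv2.resize(c,None,fx=5,fy=5,interpolation=cv2.INTER_CUBIC))
E
```

```text
(no output)
```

View pics/crop2.png

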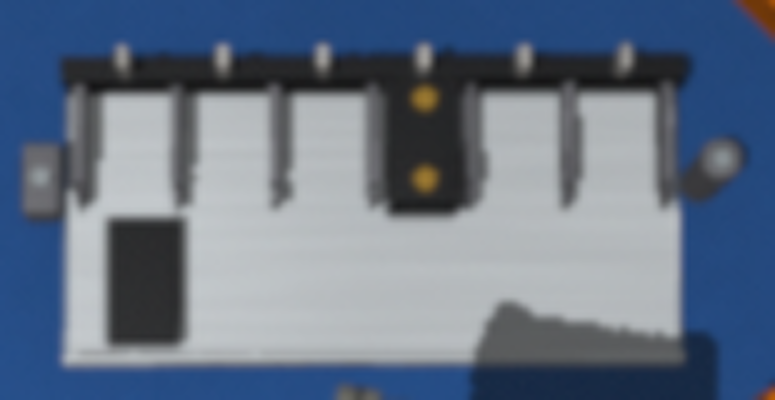

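The module sits in the third gap, studs at (425,98) and (425,178), tongue at (423,54). I'll check its depth against the rack's own edges in the same picture.

```bash
python3 - <<'E'
from h import *
d=cam('top'); im=d['color'].astype(int); B,G,R=im[...,0],im[...,1],im[...,2]
m=((R-B)>60)[175:215,300:330].astype(np.uint8); n,l,s,c=cv2.connectedComponentsWithStats(m); print(s[1:,4],c[1:])
S=sorted([at(d,u+300,v+175,68.) for (u,v),a in zip(c[1:],s[1:,4]) if a>3],key=lambda p:p[0]); print(np.round(S,1)); M=np.mean([S[0],S[-1]],0)
b=np.array([B[:,u] for u in (303,304,305,325,326,327)]).mean(0)  # rail beside tongue
print(b[170:186].round())
g=np.diff(b[170:182]); k=np.argmin(g); w=g[max(k-2,0):k+3]; v=170.5+(np.arange(max(k-2,0),max(k-2,0)+len(w))*w).sum()/w.sum()
p=at(d,315,v,55.); print('rail back',v,p,'rx from rail',80-(p-M)[0])
b2=np.array([B[:,u] for u in (303,304,305,325)]).mean(0); print(b2[228:245].round())
z=d['range_z']
print('x profile',[tuple(at(d,315,v).round(0)[[0,2]].astype(int)) for v in range(178,215,2)])
print(sensors.get_obs()['ft_force'])
E
```

```text
[14 14] [[14.5         9.28571429]
 [14.5        25.28571429]]
[[591.3 -60.9  68. ]
 [635.  -62.3  68. ]]
[124. 124. 124. 124. 118.  93.  60.  42.  39.  39.  34.  39.  59.  86.
 111. 122.]
rail back 175.33333333333334 [662.12877255 -65.03637148  55.        ] rx from rail 31.039266435617265
[190. 188. 187. 187. 186. 182. 172. 160. 156. 130. 116. 117. 115. 106.
  92.  88.  90.]
x profile [(np.int64(651), np.int64(72)), (np.int64(647), np.int64(67)), (np.int64(641), np.int64(67)), (np.int64(636), np.int64(68)), (np.int64(631), np.int64(66)), (np.int64(626), np.int64(64)), (np.int64(620), np.int64(64)), (np.int64(615), np.int64(64)), (np.int64(609), np.int64(64)), (np.int64(604), np.int64(60)), (np.int64(598), np.int64(66)), (np.int64(592), np.int64(66)), (np.int64(587), np.int64(69)), (np.int64(582), np.int64(59)), (np.int64(579), np.int64(47)), (np.int64(578), np.int64(10)), (np.int64(574), np.int64(-1)), (np.int64(567), np.int64(11)), (np.int64(561), np.int64(11))]
[0.35557582 0.00509697 0.24783132]
```

Measured from the rail, the module's centre is at rack x 31.0, so it is fully home. It is upright, and the robot is clear of everything. Handing in.

```bash
python3 -c "
from workcell import close_job
print(close_job())"
```

```text
the job is handed in; nothing more can be done
None
```

I counted three tongues from the tall post, pushed the battery module home in the third gap (measured at rack x 31.0, against 31 for home), left the later tongues, spacer, screwdriver and jar alone, and handed the job in; no verdict was returned.

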